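Tip-over check of a chute flap: zero the peak hand, hold at balance

ROBOT

A 6-joint arm with a two-finger parallel gripper is mounted at the origin on the work surface. World frame = base frame: x ahead of the robot, y to its left, z up, the work surface at z = 0. Lengths are in m, angles in rad, forces in N, time in s.
With the tool pointing down it reaches from about 0.275 to 0.725 m from the base axis. Payload 15.9 kg.
Tool frame: the origin (TCP) lies at the very end of the fingers, on their centre line; the grasp point (between the pads) lies 19 mm behind it; x points along the fingers, y is the direction in which the jaws open and shut, and the axes are right-handed (so a half turn about x gives the same grasp; the last joint's range is limited). The gripper opens to 85 mm and grips with 20 to 120 N. Pads are 22 mm wide; open, the fingers measure 114 mm over their backs; the gripper's body (76 mm by 85 mm) begins 54 mm behind the grasp point. The pads swing forward as they close: fully open they stand 13 mm farther back than shut.
Start: joints at [-1.109, 0.213, -0.034, 1.323, 0, 1.571], TCP at [0.223, -0.448, 0.231] pointing down, gripper open.
Joint ranges: [-2.98, 2.98], [-0.74, 1.72], [-1.14, 1.35], [-2.1, 2.04], [-1.57, 1.44], [-3.14, 3.14]. Speed limits (rad/s): [1.89, 1.89, 2.39, 2.57, 3.14, 3.14].

INTERFACE

Orientations are given as a 3x3 rotation matrix whose columns are the frame's x, y, z axes.
In Python, from bench import status, viewer, ticket, nets gives the robot as it stands. The module is installed in compiled form; this text tells all that it offers.
- The arm moves only by the shell command python3 -m pendant 'ROWS' [FORCE]. ROWS is JSON, a list of rows, each an object of numbers: "x", "y", "z": the shift along the tool's x, y, z in cm; "wx", "wy", "wz": the turn, a rotation vector about the tool's x, y, z in rad; "claw": the gripper's target within -1 to 1 (shut at 1, half-way at 0, fully open at -1). A call has 1 to 20 rows; each row shifts and turns the pose as measured when the row begins, along the tool's axes as they then stand; what a row does not reach is not made up. A row lasts 1/12 s, in which the tool goes at most 41.7 mm and 7.16 degrees, less where a joint would pass 70% of its speed; a pose out of reach is approached as far as the arm can. A call is refused whole if a number of a shift passes 4.17 or a number of a turn 0.125, either way. A call with a gripper value outside its range is refused whole. The fingers move at their own pace and stop on an object; FORCE is the grip in N (left out, the last holds). Time passes only in rows, so rows that do not move let the fingers close. It gives the time, the measured TCP pose, the force and the opening at its end, in the units of the state.
- status.observe(): the state, without advancing time (a new reading comes with each control period).
- viewer.get_image(name): name is "side" or "top" or "wrist"; returns a dict with "color" (420x560x3 uint8, red, green, blue), "K" (3x3 intrinsics, pixels), "distortion" ([k1, k2, p1, p2, k3] as OpenCV has them; the pictures are not rectified), "view" (4x4, takes a point from world to camera coordinates). Camera axes: x right, y down, z forward; pixel columns grow to the right and rows downward; lengths in m; the calibration is good to about 2 mm. A picture is of the moment at which its call begins. There is no depth.
- ticket.hand_in(): hands the job in, once; it reports no verdict.
Trained networks look in a picture, given as the dict that the camera call returned (one of the last four; its "shot" number tells which), for a name from the list of things; names that differ only in an ending like _2 or _b are one class to them, and where a whole thing is asked for, a point or a joint stands for the part that bears it (a point fixed in the world has none). Each returns a list of dicts, best first, with "p" (0 to 1); they miss things now and then, are a little off and sometimes report something else, mostly with a low value. They report only what shows in the picture. A call takes as long as a camera call.
- nets.boxes_of(picture, name): "position" ([column, row] in pixels, amid what is visible of it).
- nets.landmark_of(picture, name): "position" ([column, row] in pixels: a listed point, or the origin of a listed thing).
The state is a dict: "clock": time; "joints": joint angles; "qvel": joint speeds; "joint_efforts": joint torques, N m; "tool_pos": TCP position; "tool_rot": TCP orientation; "ft_force": force on the tool from outside, world axes, zero at the start; "wrist_torque": the same for the moment, N m; "grip_width": finger opening in m.
Only numpy, scipy, OpenCV 4.12 (cv2) and the standard library are available. Lean on these libraries where they do the work, as an engineer would, in place of code of your own. Each camera call takes 0.05 s, during which the arm holds its last target.

TASK

Prepare the tip-over reading of this chute flap: with the flap still shut, first turn the orange peak hand on the dial back to its zero stop by its reset knob. Then raise the flap by its bar handle up to its balance point, where it would fall neither shut nor open, without letting it drop or taking it past that point, and finish still gripping the handle, with the flap held still at the balance point for the reading. Leave the loose parts on the bench where they are.

Things in the scene. Friction and masses are not known exactly. Their poses are not given: they have to be found in the camera images.
- flap_unit: Unit bolted to the bench: steel base plate (x -190 to 100, y -143 to 258, 10 mm thick), grey chute mouth (top at z 81 mm), two bearings, two back buffers and a green gear head (85 x 85 mm at x 0, y 190). Origin on the bench below the middle of the flap's hinge; x points from the chute mouth towards the hinge, away from the robot, y along the hinge to the gear head. Turned up to 0.25 rad.
- hinge (a point): Middle of the flap's hinge axis, 75 mm above the bench; the axis is level, along y of this point. Bearings (up to 98 mm above the bench) stand on it 92 to 118 mm either side. The sheet-metal flap is 160 x 160 mm; shut, it reaches from here along -x, its upper face 9 mm above the axis. It weighs about 0.9 kg.
- flap (a joint): Flap angle, rad: 0 shut (level), grows as the free edge rises, 1.57 upright, 2.4 thrown over onto the back buffers. Starts shut. Swings freely, hardly any friction: lifting takes about 5 N at the handle, less and less higher up. Balance point: 1.43 (82 degrees: the plate leans 8 degrees short of upright, towards the shut side). Below it the flap falls shut, beyond it falls open.
- flap_handle: Flap's bar handle: a black round grip sleeve 14 mm thick, 96 mm long, turning freely on a rod between two posts 50 to 60 mm either side of its middle. Origin mid-sleeve; y along it (parallel to the hinge). Its centre is 38 mm off the plate, 25 mm inside the free edge. At flap angle a it lies at x = -135 cos a + 47 sin a, z = 135 sin a + 47 cos a mm from the hinge.
- peak_hand (a joint): Angle of the orange peak hand and the black reset knob carrying it, rad: 0 at the zero stop (hand along the unit's -x), grows clockwise seen from above (1.57: along +y). Starts at 1.0 to 2.2 from the last check; stays where left (0.02 N m friction). Turn anticlockwise to zero it. The red pointer pushes it ahead as the flap rises, so it keeps the largest angle (to 0.02).
- knob_grip (a point): Middle of the reset knob's grip on the dial's vertical axis, 163 mm above the bench: a black straight bar 42 mm long, 12 mm wide, 26 mm high (150 to 176 mm above the bench), lying along the peak hand, an orange line on the hand's side. Site x along the bar, the hand points along its -x. Dial face 34 mm below; hand, pointer and their pins end 22 mm below.
- pointer (a joint): Angle of the red live pointer on the white dial, rad, same zero and sense as the peak hand; geared 1:1 to the flap, so equal to the flap angle. Dial 108 mm wide, a division every 10 degrees; the green band on its rim marks the balance point, 1.43, plus or minus 0.08.
- bushing: Loose brass bushing standing on the bench, 48 mm outside diameter, 45 mm high; origin at the centre of its underside. To be left alone.
- link_plate: Loose dark steel link plate lying on the bench, about 190 x 72 mm, 10 mm thick; origin at the underside, near its middle, x along it. To be left alone.
- parts_carton: Loose closed cardboard carton of parts, 140 x 100 x 75 mm high; origin at the centre of its underside. To be left alone.
- bearing: Loose steel ring bearing lying on the bench, 62 mm outside diameter, 16 mm high; origin at the centre of its underside. To be left alone.

How it is judged:
On the way:
1. the peak hand is turned back to its zero stop (within 0.06 rad) with the flap still shut (value of joint peak_hand below 0.06 rad and value of joint flap below 0.05 rad), for 0.2 s.
At the end, for the whole second after the job is handed in: Through the last second the fingers grip the handle (over 1 N), the flap is still (under 0.1 rad/s) within 0.09 rad of 1.43 rad, the pointer within 0.11 and the peak hand from 0.13 short to 0.12 past it; the four loose parts are within 30 mm of their start (value of joint flap between 1.34 and 1.52 rad and value of joint peak_hand between 1.3 and 1.55 rad and value of joint pointer between 1.32 and 1.54 rad and velocity of joint flap between -0.1 and 0.1 rad/s and contact force between the fingers and flap_handle above 1 N and distance of each of bushing, link_plate, parts_carton, bearing from where it was at the start of the episode below 0.03 m); the arm keeps its last pose, push and grip.
It fails at once if the flap is taken past its balance point by more than 0.12 rad (value of joint flap above 1.55 rad).
It fails at once if the flap is dropped (falls faster than 1 rad/s) (velocity of joint flap below -1 rad/s).
It fails at once if a loose part is pushed more than 30 mm (distance of any of bushing, link_plate, parts_carton, bearing from where it was at the start of the episode above 0.03 m).
It also fails if it takes over 69 s, if anything falls off the work surface, if the arm or the gripper's body presses on something with over 40 N, if the wrist force passes 120 N, or if a joint passes its speed limit or range.

## Working session

There is one attempt and no reset: what is moved stays moved. The work goes in short steps, Python scripts to look and compute and a shell command to move; the robot and the scene stay as the last step left them, time stands still between calls to the robot, and variables do not carry over. Pictures are saved under pics/ and viewed, and the job is handed in when it is done.

```bash
mkdir -p pics; cat > h.py <<'E'
import numpy as np, cv2
from bench import status, viewer, nets
def shot(name,fn=None):
    p=viewer.get_image(name)
    if fn: cv2.imwrite('pics/'+fn+'.png',cv2.cvtColor(p['color'],cv2.COLOR_RGB2BGR))
    return p
def ray(p,uv):
    K=np.array(p['K'],float);d=np.array(p['distortion'],float)
    n=cv2.undistortPoints(np.array([[uv]],float),K,d)[0,0]
    V=np.array(p['view']);R=V[:3,:3];t=V[:3,3]
    o=-R.T@t; r=R.T@np.array([n[0],n[1],1]); return o,r/np.linalg.norm(r)
def tri(obs):
    A=np.zeros((3,3));b=np.zeros(3)
    for p,uv in obs:
        o,r=ray(p,uv);M=np.eye(3)-np.outer(r,r);A+=M;b+=M@o
    x=np.linalg.solve(A,b)
    res=[np.linalg.norm((np.eye(3)-np.outer(r,r))@(x-o)) for o,r in [ray(p,uv) for p,uv in obs]]
    return x,res
def onz(p,uv,z):
    o,r=ray(p,uv);return o+r*(z-o[2])/r[2]
def proj(p,X):
    V=np.array(p['view']);rv,_=cv2.Rodrigues(V[:3,:3])
    return cv2.projectPoints(np.array([X],float),rv,V[:3,3],np.array(p['K'],float),np.array(p['distortion'],float))[0][0,0]
E
python3 - <<'E'
from h import *
np.set_printoptions(precision=4,suppress=True)
s=status.observe();print(s)
P={n:shot(n,n+'0') for n in('side','top','wrist')}
for nm in ['hinge','flap_handle','knob_grip','flap_unit','bushing','link_plate','parts_carton','bearing','peak_hand','pointer']:
    for n in P:
        try:
            r=nets.landmark_of(P[n],nm); print(nm,n,[(np.round(q['position'],1),round(q['p'],2)) for q in r[:2]])
        except Exception as e: print(nm,n,e)
E
```

```text
{'clock': 0.0, 'joints': array([-1.109 ,  0.2134, -0.035 ,  1.3235, -0.    ,  1.5708]), 'qvel': array([-0.    ,  0.0008, -0.0001, -0.0001,  0.0008, -0.0006]), 'joint_efforts': array([  0.0042, -68.6171,  48.7114,   0.0177,   0.0002,  -0.    ]), 'tool_pos': array([ 0.2226, -0.4473,  0.2308]), 'tool_rot': array([[-0.0005,  0.4456, -0.8952],
       [ 0.001 , -0.8952, -0.4456],
       [-1.    , -0.0011,  0.    ]]), 'ft_force': array([-0.4526, -0.3164, -0.7131]), 'wrist_torque': array([ 0.0331, -0.0079, -0.0174]), 'grip_width': 0.08528329719466533}
hinge side [(array([279.9, 225.9]), 0.72)]
hinge top [(array([304.3, 211.9]), 0.62)]
hinge wrist []
flap_handle side [(array([339.8, 225.5]), 0.65), (array([252.4, 389.2]), 0.56)]
flap_handle top [(array([295.8, 262.9]), 0.76)]
flap_handle wrist []
knob_grip side [(array([256.5, 259.9]), 0.56)]
knob_grip top [(array([227.6, 193.4]), 0.51)]
knob_grip wrist []
flap_unit side [(array([279.1, 244.8]), 0.6)]
flap_unit top [(array([304.9, 215. ]), 0.73), (array([304. , 209.9]), 0.52)]
flap_unit wrist []
bushing side [(array([217.6, 245.9]), 0.73), (a
[... 447 characters left out ...]
array([380.4, 279.9]), 0.69)]
bearing wrist []
peak_hand side it knows: bearing, bushing, flap_handle, flap_unit, hinge, knob_grip, link_plate, parts_carton
peak_hand top it knows: bearing, bushing, flap_handle, flap_unit, hinge, knob_grip, link_plate, parts_carton
peak_hand wrist it knows: bearing, bushing, flap_handle, flap_unit, hinge, knob_grip, link_plate, parts_carton
pointer side it knows: bearing, bushing, flap_handle, flap_unit, hinge, knob_grip, link_plate, parts_carton
pointer top it knows: bearing, bushing, flap_handle, flap_unit, hinge, knob_grip, link_plate, parts_carton
pointer wrist it knows: bearing, bushing, flap_handle, flap_unit, hinge, knob_grip, link_plate, parts_carton
```

View pics/side0.png

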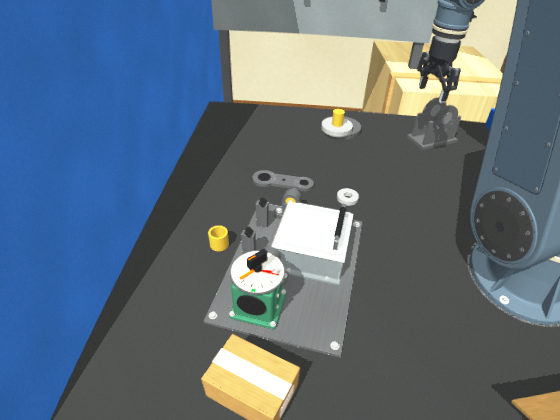

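View pics/top0.png

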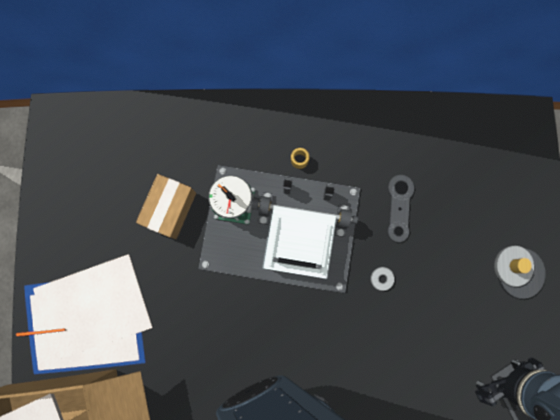

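```bash
python3 - <<'E'
from h import *
np.set_printoptions(precision=4,suppress=True)
P={n:shot(n) for n in('side','top')}
D={'hinge':((279.9,225.9),(304.3,211.9)),'handle':((339.8,225.5),(295.8,262.9)),'knob':((256.5,259.9),(227.6,193.4)),'link':((281.6,180.9),(398.6,210.4)),'unit':((279.1,244.8),(304.9,215)),'bush':((217.6,245.9),(300,158.4)),'carton':((252.4,388.8),(170.3,209.7)),'bearing':((346.8,198.1),(380.4,279.9))}
for k,(a,b) in D.items(): print(k,*tri([(P['side'],a),(P['top'],b)]))
for n in P:
  V=P[n]['view'];print(n,-V[:3,:3].T@V[:3,3])
c=P['top']['color'][130:300,150:420]; cv2.imwrite('pics/topz.png',cv2.resize(c[:,:,::-1],None,fx=2.9,fy=2.9,interpolation=cv2.INTER_CUBIC))
c=P['side']['color'][160:310,180:400]; cv2.imwrite('pics/sidez.png',cv2.resize(c[:,:,::-1],None,fx=3.6,fy=3.6,interpolation=cv2.INTER_CUBIC))
E
```

```text
hinge [ 0.6157 -0.027   0.0709] [np.float64(0.0017138940653303473), np.float64(0.0017138940653304553)]
handle [ 0.4806 -0.0037  0.1115] [np.float64(0.0005595297757060929), np.float64(0.000559529775706097)]
knob [0.645  0.1621 0.1612] [np.float64(0.0005005442543271998), np.float64(0.0005005442543272603)]
link [ 0.6331 -0.292   0.0021] [np.float64(0.004339411569232423), np.float64(0.004339411569232339)]
unit [ 0.6168 -0.0319 -0.0005] [np.float64(0.0014049611655312091), np.float64(0.00140496116553091)]
bush [ 0.7763 -0.0191 -0.0111] [np.float64(0.0015936596921022428), np.float64(0.0015936596921023254)]
carton [0.6291 0.3402 0.0011] [np.float64(0.0007827650620348379), np.float64(0.0007827650620351172)]
bearing [ 0.4403 -0.2366  0.002 ] [np.float64(0.002073584248351628), np.float64(0.002073584248351665)]
side [0.5659 0.6289 0.7094]
top [0.4458 0.0274 1.2625]
```

View zoomed.

View pics/topz.png

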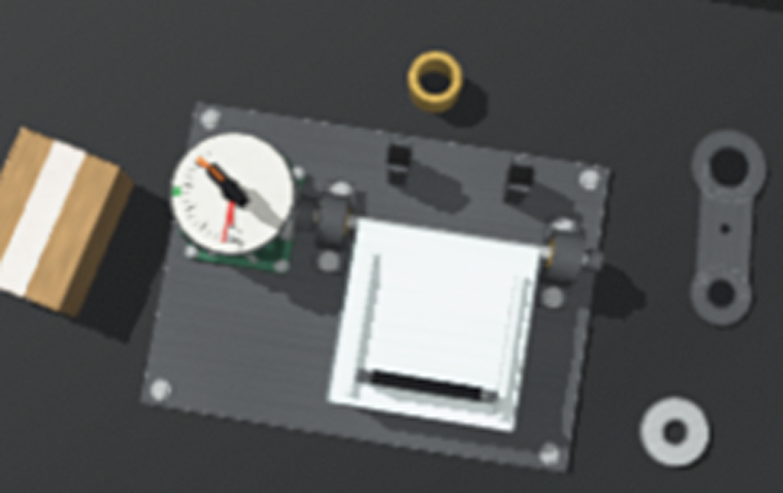

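View pics/sidez.png

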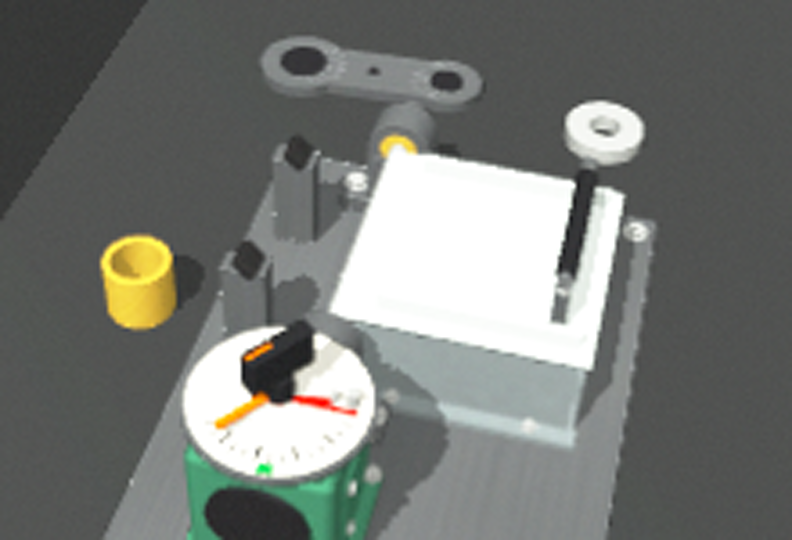

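```bash
python3 - <<'E'
from h import *
np.set_printoptions(precision=4,suppress=True)
P={n:shot(n) for n in('side','top','wrist')}
s=status.observe()
V=P['wrist']['view'];R=s['tool_rot']
print('cam in tool',R.T@(-V[:3,:3].T@V[:3,3]-s['tool_pos']));print('cam axes in tool (rows x,y,z)\n',V[:3,:3]@R, P['wrist']['K'])
# orange pixels, top
c=P['top']['color'].astype(int)
for nm,m in (('orange',(c[...,0]>150)&(c[...,1]<150)&(c[...,1]>60)&(c[...,2]<80)),('red',(c[...,0]>150)&(c[...,1]<90)&(c[...,2]<90)),('green',(c[...,1]>c[...,0]+60)&(c[...,1]>130))):
    v,u=np.nonzero(m); k=(u>200)&(u<260)&(v>160)&(v<225)
    q=np.array([onz(P['top'],(a,b),0.135)[:2] for a,b in zip(u[k],v[k])]); q=q-np.array([0.645,0.1621]) if len(q) else q
    print(nm,k.sum()); 
    for (a,b),w in zip(zip(u[k],v[k]),q): print(a,b,w,np.round(np.arctan2(w[1],w[0]),2),end=' | ')
    print()
E
```

```text
cam in tool [-0.1427  0.0007 -0.0816]
cam axes in tool (rows x,y,z)
 [[-0.0003  1.     -0.0002]
 [-0.3209  0.0001  0.9471]
 [ 0.9471  0.0004  0.3209]] [[348.507    0.     284.5715]
 [  0.     348.507  203.7104]
 [  0.       0.       1.    ]]
orange 10
219 186 [0.0239 0.025 ] 0.81 | 220 186 [0.0239 0.0225] 0.76 | 221 187 [0.0213 0.02  ] 0.75 | 223 188 [0.0188 0.0149] 0.67 | 224 189 [0.0163 0.0124] 0.65 | 225 190 [0.0138 0.0098] 0.62 | 230 200 [-0.0112 -0.0031] -2.87 | 229 203 [-0.0187 -0.0008] -3.1 | 229 204 [-0.0212 -0.0009] -3.1 | 229 205 [-0.0237 -0.0009] -3.1 | 
red 6
223 188 [0.0188 0.0149] 0.67 | 224 189 [0.0163 0.0124] 0.65 | 230 200 [-0.0112 -0.0031] -2.87 | 229 203 [-0.0187 -0.0008] -3.1 | 229 204 [-0.0212 -0.0009] -3.1 | 229 205 [-0.0237 -0.0009] -3.1 | 
green 4
210 195 [0.0011 0.0468] 1.55 | 211 195 [0.0011 0.0443] 1.55 | 210 196 [-0.0014  0.0467] 1.6 | 211 196 [-0.0014  0.0443] 1.6 |
```

```bash
python3 -m pendant '[{"x":-1,"y":-1,"z":-1.8,"claw":-1},{"x":-1,"y":-1.9,"z":-3.5},{"x":-1,"y":-1.9,"z":-3.5},{"y":-1.9,"z":-3.5},{"y":-1.9,"z":-3.5},{"y":-1.9,"z":-3.5},{"y":-1.9,"z":-3.5},{"y":-1.9,"z":-3.5},{"y":-1.9,"z":-3.5},{"y":-1.9,"z":-3.5},{"y":-1.9,"z":-3.5},{"y":-1.9,"z":-3.5},{"y":-1.9,"z":-3.5},{"y":-1.9,"z":-3.5},{"y":-1.9,"z":-3.5},{"y":-1.9,"z":-3.5}]'
```

```text
invalid input
```

```bash
python3 -m pendant '[{"x":-1,"y":-1,"z":-1.8,"wx":0,"wy":0,"wz":0,"claw":-1},{"x":-1,"y":-1.9,"z":-3.5,"wx":0,"wy":0,"wz":0,"claw":-1},{"x":-1,"y":-1.9,"z":-3.5,"wx":0,"wy":0,"wz":0,"claw":-1}]'
```

```text
clock: 1.85
tool_pos: [0.2781, -0.3667, 0.2594]
tool_rot: [[-0.003, 0.439, -0.899], [0.002, -0.899, -0.439], [-1.0, -0.004, 0.002]]
ft_force: [1.1, 0.3, -0.1]
grip_width: 0.0852
```

```bash
python3 -m pendant '[{"x":0,"y":-1.95,"z":-3.5,"wx":0,"wy":0,"wz":0,"claw":-1},{"x":0,"y":-1.95,"z":-3.5,"wx":0,"wy":0,"wz":0,"claw":-1},{"x":0,"y":-1.95,"z":-3.5,"wx":0,"wy":0,"wz":0,"claw":-1},{"x":0,"y":-1.95,"z":-3.5,"wx":0,"wy":0,"wz":0,"claw":-1},{"x":0,"y":-1.95,"z":-3.5,"wx":0,"wy":0,"wz":0,"claw":-1},{"x":0,"y":-1.95,"z":-3.5,"wx":0,"wy":0,"wz":0,"claw":-1},{"x":0,"y":-1.95,"z":-3.5,"wx":0,"wy":0,"wz":0,"claw":-1},{"x":0,"y":-1.95,"z":-3.5,"wx":0,"wy":0,"wz":0,"claw":-1},{"x":0,"y":-1.95,"z":-3.5,"wx":0,"wy":0,"wz":0,"claw":-1},{"x":0,"y":-1.95,"z":-3.5,"wx":0,"wy":0,"wz":0,"claw":-1},{"x":0,"y":-1.95,"z":-3.5,"wx":0,"wy":0,"wz":0,"claw":-1},{"x":0,"y":-1.95,"z":-3.5,"wx":0,"wy":0,"wz":0,"claw":-1},{"x":0,"y":-1.95,"z":-3.5,"wx":0,"wy":0,"wz":0,"claw":-1},{"x":0,"y":-1.95,"z":-3.5,"wx":0,"wy":0,"wz":0,"claw":-1},{"x":0,"y":-1.9,"z":-3,"wx":0,"wy":0,"wz":0,"claw":-1}]'
```

```text
clock: 3.1
tool_pos: [0.6274, 0.1465, 0.2635]
tool_rot: [[0.005, 0.437, -0.9], [-0.002, -0.9, -0.437], [-1.0, 0.004, -0.004]]
ft_force: [1.2, -0.9, 0.1]
grip_width: 0.085
```

```bash
python3 -m pendant '[{"x":0,"y":0,"z":0,"wx":-0.11,"wy":0,"wz":0,"claw":-1},{"x":0,"y":0,"z":0,"wx":-0.11,"wy":0,"wz":0,"claw":-1},{"x":0,"y":0,"z":0,"wx":-0.11,"wy":0,"wz":0,"claw":-1}]'; python3 - <<'E'
from h import *
np.set_printoptions(precision=4,suppress=True)
s=status.observe();print(s['tool_pos'],s['joints'])
p=shot('wrist','w1')
for nm in('knob_grip','flap_handle','hinge'): print(nm,[(np.round(q['position'],1),round(q['p'],2)) for q in nets.landmark_of(p,nm)[:2]], )
q=nets.landmark_of(p,'knob_grip')
if q: print(onz(p,q[0]['position'],0.163))
print(proj(p,(.645,.1621,.163)))
E
```

```text
clock: 3.35
tool_pos: [0.6299, 0.1549, 0.2592]
tool_rot: [[0.002, 0.714, -0.7], [-0.002, -0.7, -0.714], [-1.0, 0.002, -0.0]]
ft_force: [0.3, -0.4, -0.6]
grip_width: 0.0857
[0.6299 0.1549 0.2592] [ 0.242   0.549   0.5238  1.5444 -0.0019  2.5885]
knob_grip [(array([289.8, 187.4]), 0.57), (array([158.7,  27.9]), 0.44)]
flap_handle [(array([289.7, 395.7]), 0.6)]
hinge [(array([387.8, 302.6]), 0.84)]
[0.642  0.1609 0.163 ]
[291.6737 183.4178]
```

View pics/w1.png

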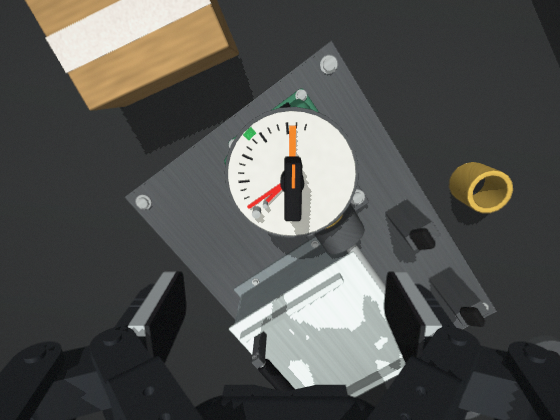

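```bash
python3 -m pendant '[{"x":0,"y":0.5,"z":-1.35,"wx":0,"wy":0,"wz":0,"claw":-1},{"x":3,"y":0,"z":0,"wx":0,"wy":0,"wz":0,"claw":-1},{"x":3,"y":0,"z":0,"wx":0,"wy":0,"wz":0,"claw":-1},{"x":2,"y":0,"z":0,"wx":0,"wy":0,"wz":0,"claw":-1},{"x":0,"y":0,"z":0,"wx":0,"wy":0,"wz":0,"claw":-1}]'; python3 - <<'E'
from h import *
np.set_printoptions(precision=4,suppress=True)
s=status.observe();print(s['tool_pos'])
p=shot('wrist','w2')
E
```

```text
clock: 4.02
tool_pos: [0.6478, 0.1586, 0.1838]
tool_rot: [[0.016, 0.693, -0.721], [0.002, -0.721, -0.693], [-1.0, 0.01, -0.012]]
ft_force: [-1.2, -1.1, -0.9]
grip_width: 0.0856
[0.6478 0.1586 0.1838]
```

View pics/w2.png

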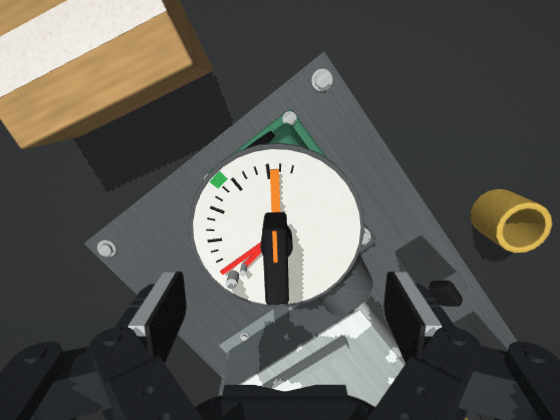

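```bash
python3 -m pendant '[{"x":1.7,"y":-0.4,"z":0,"wx":-0.03,"wy":0.01,"wz":0,"claw":-1},{"x":1.6,"y":0,"z":0,"wx":0,"wy":0,"wz":0,"claw":-1},{"x":0,"y":0,"z":0,"wx":0,"wy":0,"wz":0,"claw":-1}]' 25; python3 - <<'E'
from h import *
np.set_printoptions(precision=4,suppress=True)
s=status.observe();print(s['tool_pos'])
p=shot('wrist','w3')
E
```

```text
clock: 4.32
tool_pos: [0.6475, 0.1614, 0.1574]
tool_rot: [[0.03, 0.71, -0.703], [0.01, -0.704, -0.711], [-1.0, 0.014, -0.028]]
ft_force: [-1.2, -0.7, 0.5]
grip_width: 0.0854
[0.6475 0.1614 0.1574]
```

View pics/w3.png

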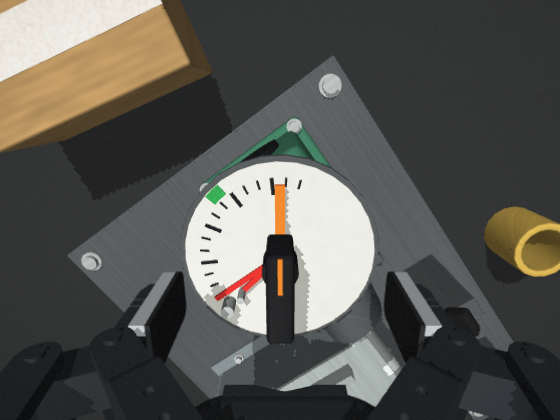

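```bash
python3 -m pendant '[{"x":0.7,"y":-0.15,"z":0.2,"wx":0,"wy":-0.028,"wz":-0.014,"claw":-1},{"x":0,"y":0,"z":0,"wx":0,"wy":0,"wz":0,"claw":-1}]' 25; python3 -m pendant '[{"x":0,"y":0,"z":0,"wx":0,"wy":0,"wz":0,"claw":1},{"x":0,"y":0,"z":0,"wx":0,"wy":0,"wz":0,"claw":1},{"x":0,"y":0,"z":0,"wx":0,"wy":0,"wz":0,"claw":1},{"x":0,"y":0,"z":0,"wx":0,"wy":0,"wz":0,"claw":1},{"x":0,"y":0,"z":0,"wx":0,"wy":0,"wz":0,"claw":1},{"x":0,"y":0,"z":0,"wx":0,"wy":0,"wz":0,"claw":1},{"x":0,"y":0,"z":0,"wx":0,"wy":0,"wz":0,"claw":1},{"x":0,"y":0,"z":0,"wx":0,"wy":0,"wz":0,"claw":1}]' 25
```

```text
clock: 4.53
tool_pos: [0.6466, 0.1612, 0.1565]
tool_rot: [[0.005, 0.709, -0.705], [0.001, -0.705, -0.709], [-1.0, 0.002, -0.004]]
ft_force: [0.3, 0.6, -0.1]
grip_width: 0.0855
clock: 5.2
tool_pos: [0.6469, 0.164, 0.1633]
tool_rot: [[0.01, 0.709, -0.705], [0.009, -0.705, -0.709], [-1.0, 0.001, -0.014]]
ft_force: [4.4, -4.2, -4.1]
grip_width: 0.0112
```

```bash
python3 - <<'E'
from h import *
np.set_printoptions(precision=4,suppress=True)
s=status.observe();print(s['tool_pos'])
p=shot('wrist','w4')
E
```

```text
[0.6469 0.164  0.1633]
```

View pics/w4.png

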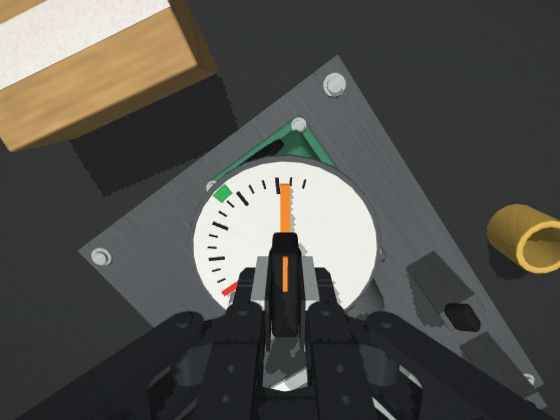

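```bash
python3 -m pendant '[{"x":0.2,"y":0,"z":0,"wx":-0.12,"wy":0,"wz":0,"claw":1},{"x":0.1,"y":0,"z":0,"wx":-0.12,"wy":0,"wz":0,"claw":1},{"x":0.1,"y":0,"z":0,"wx":-0.12,"wy":0,"wz":0,"claw":1},{"x":0.1,"y":0,"z":0,"wx":-0.12,"wy":0,"wz":0,"claw":1},{"x":0.1,"y":0,"z":0,"wx":-0.12,"wy":0,"wz":0,"claw":1}]' 25; python3 - <<'E'
from h import *
shot('wrist','w5')
E
```

```text
clock: 5.67
tool_pos: [0.6447, 0.1655, 0.1629]
tool_rot: [[0.011, 0.987, -0.163], [0.013, -0.163, -0.986], [-1.0, 0.009, -0.015]]
ft_force: [-9.4, -0.5, 13.7]
grip_width: 0.0114
```

View pics/w5.png

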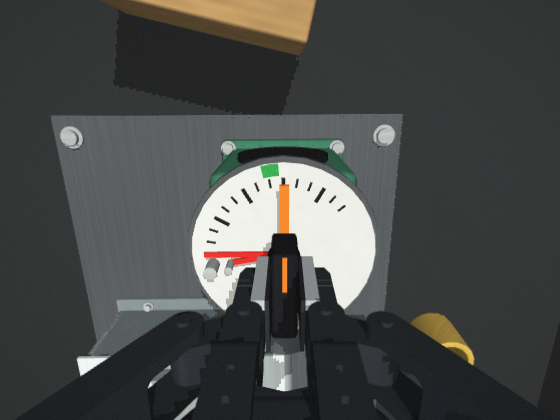

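```bash
python3 -m pendant '[{"x":0,"y":0,"z":0,"wx":-0.12,"wy":0,"wz":0,"claw":1},{"x":0.05,"y":0,"z":0,"wx":-0.12,"wy":0,"wz":0,"claw":1},{"x":0.05,"y":0,"z":0,"wx":-0.12,"wy":0,"wz":0,"claw":1},{"x":0.05,"y":0,"z":0,"wx":-0.12,"wy":0,"wz":0,"claw":1},{"x":0.05,"y":0,"z":0,"wx":-0.12,"wy":0,"wz":0,"claw":1},{"x":0.05,"y":0,"z":0,"wx":-0.12,"wy":0,"wz":0,"claw":1}]' 25; python3 - <<'E'
from h import *
shot('wrist','w6')
E
```

```text
clock: 6.22
tool_pos: [0.6411, 0.1649, 0.163]
tool_rot: [[0.007, 0.836, 0.549], [0.013, 0.548, -0.836], [-1.0, 0.013, -0.007]]
ft_force: [-6.9, -1.8, 8.7]
grip_width: 0.0116
```

View pics/w6.png

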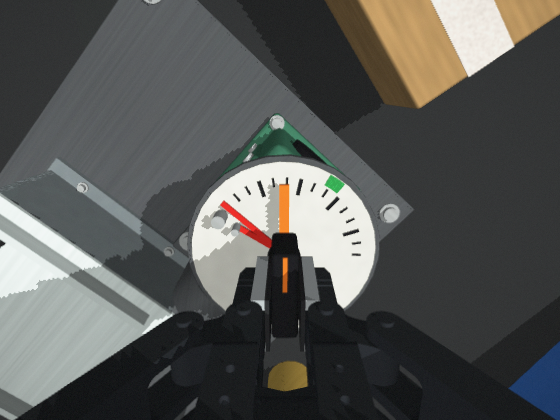

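```bash
python3 -m pendant '[{"x":0,"y":0,"z":0,"wx":-0.12,"wy":0,"wz":0,"claw":1},{"x":0.03,"y":0,"z":0,"wx":-0.12,"wy":0,"wz":0,"claw":1},{"x":0.03,"y":0,"z":0,"wx":-0.12,"wy":0,"wz":0,"claw":1},{"x":0.03,"y":0,"z":0,"wx":-0.12,"wy":0,"wz":0,"claw":1},{"x":0.03,"y":0,"z":0,"wx":-0.12,"wy":0,"wz":0,"claw":1},{"x":0.03,"y":0,"z":0,"wx":-0.08,"wy":0,"wz":0,"claw":1}]' 25; python3 - <<'E'
from h import *
print(status.observe()['wrist_torque'])
shot('wrist','w7')
E
```

```text
clock: 6.77
tool_pos: [0.6389, 0.1621, 0.163]
tool_rot: [[0.005, 0.281, 0.96], [0.009, 0.96, -0.281], [-1.0, 0.01, 0.002]]
ft_force: [-1.2, -1.3, 3.6]
grip_width: 0.0113
[-0.34759049  0.56939119 -0.00521389]
```

View pics/w7.png

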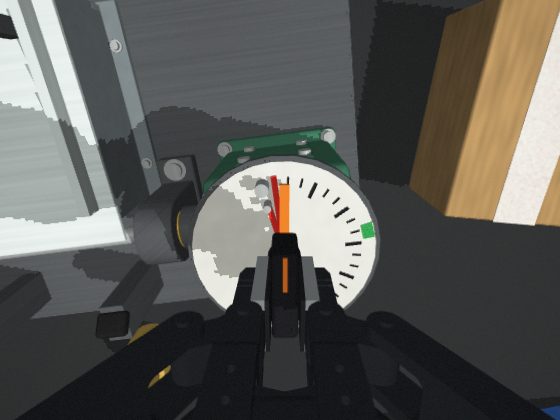

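```bash
python3 -m pendant '[{"x":0,"y":0,"z":0,"wx":-0.05,"wy":0,"wz":0,"claw":1},{"x":0,"y":0,"z":0,"wx":-0.05,"wy":0,"wz":0,"claw":1},{"x":0,"y":0,"z":0,"wx":-0.04,"wy":0,"wz":0,"claw":1}]' 25; python3 - <<'E'
from h import *
print(status.observe()['wrist_torque'])
E
python3 -m pendant '[{"x":0,"y":0,"z":0,"wx":-0.05,"wy":0,"wz":0,"claw":1},{"x":0,"y":0,"z":0,"wx":-0.03,"wy":0,"wz":0,"claw":1}]' 25; python3 - <<'E'
from h import *
print(status.observe()['wrist_torque'])
shot('wrist','w8')
E
```

```text
clock: 7.07
tool_pos: [0.6388, 0.1614, 0.163]
tool_rot: [[0.005, 0.142, 0.99], [0.009, 0.99, -0.142], [-1.0, 0.009, 0.004]]
ft_force: [-0.3, 0.8, 0.9]
grip_width: 0.0112
[ 0.22812405  0.13258398 -0.40666309]
clock: 7.23
tool_pos: [0.639, 0.1614, 0.1632]
tool_rot: [[0.005, 0.064, 0.998], [0.009, 0.998, -0.064], [-1.0, 0.009, 0.005]]
ft_force: [12.1, -2.5, 3.0]
grip_width: 0.0112
[-0.97923507 -2.68006059 -0.69454674]
```

View pics/w8.png

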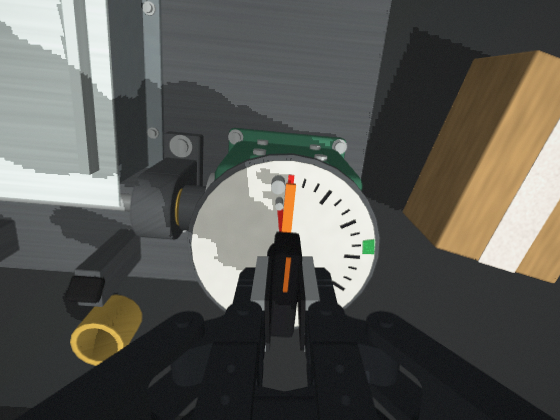

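```bash
python3 -m pendant '[{"x":0,"y":0,"z":0,"wx":0,"wy":0,"wz":0,"claw":1},{"x":0,"y":0,"z":0,"wx":0,"wy":0,"wz":0,"claw":1},{"x":0,"y":0,"z":0,"wx":0,"wy":0,"wz":0,"claw":1},{"x":0,"y":0,"z":0,"wx":0.02,"wy":0,"wz":0,"claw":0.3},{"x":0,"y":0,"z":0,"wx":0,"wy":0,"wz":0,"claw":-0.3},{"x":0,"y":0,"z":0,"wx":0,"wy":0,"wz":0,"claw":-1},{"x":0,"y":0,"z":0,"wx":0,"wy":0,"wz":0,"claw":-1},{"x":0,"y":0,"z":0,"wx":0,"wy":0,"wz":0,"claw":-1},{"x":-2,"y":0,"z":0,"wx":0,"wy":0,"wz":0,"claw":-1},{"x":-3,"y":0,"z":0,"wx":0,"wy":0,"wz":0,"claw":-1},{"x":-3,"y":0,"z":0,"wx":0,"wy":0,"wz":0,"claw":-1}]' 25; python3 - <<'E'
from h import *
p=shot('wrist','w9')
E
```

```text
clock: 8.2
tool_pos: [0.6361, 0.1598, 0.2387]
tool_rot: [[-0.004, 0.094, 0.996], [0.006, 0.996, -0.094], [-1.0, 0.005, -0.005]]
ft_force: [1.0, 0.7, 0.8]
grip_width: 0.0854
```

View pics/w9.png

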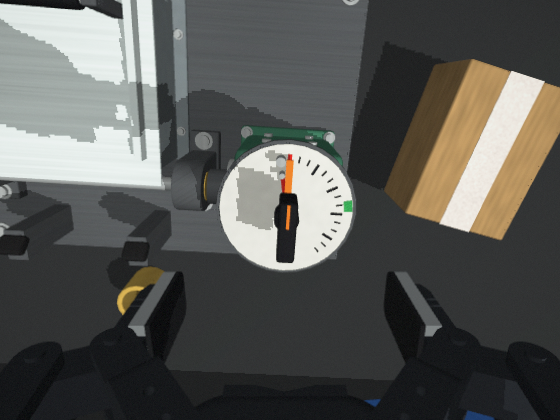

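```bash
python3 - <<'E'
from h import *
np.set_printoptions(precision=4,suppress=True)
p=shot('wrist')
c=p['color'].astype(int)
o=(c[...,0]>180)&(c[...,1]>80)&(c[...,1]<170)&(c[...,2]<90)
v,u=np.nonzero(o);k=(u>265)&(u<310)&(v>150)&(v<232);u=u[k];v=v[k]
for nm,lo,hi,z in(('hand',150,193,.139),('line',204,232,.176)):
    m=(v>=lo)&(v<=hi);q=np.array([onz(p,(a,b),z)[:2] for a,b in zip(u[m],v[m])])
    d=cv2.fitLine(q.astype(np.float32),cv2.DIST_L2,0,.01,.01).ravel();print(nm,m.sum(),d,np.arctan2(d[1],d[0]),q.min(0),q.max(0))
r=(c[...,0]>150)&(c[...,1]<60)&(c[...,2]<70);v,u=np.nonzero(r);k=(u>265)&(u<310)&(v>140)&(v<232)
q=np.array([onz(p,(a,b),.135)[:2] for a,b in zip(u[k],v[k])]);print('red',len(q),q-[.643,.1615] if len(q)<40 else (q.min(0),q.max(0)))
for cam in('wrist','top','side'):
  pp=p if cam=='wrist' else shot(cam,cam+'1')
  for nm in('knob_grip','flap_handle','hinge'):
    for x in nets.landmark_of(pp,nm)[:2]: print(cam,nm,np.round(x['position'],1),round(x['p'],2),onz(pp,x['position'],{'knob_grip':.163,'flap_handle':.122,'hinge':.075}[nm]))
E
```

```text
hand 210 [ 0.988  -0.1543  0.6138  0.1641] -0.15493633 [0.6016 0.1605] [0.6253 0.1676]
line 56 [ 0.9862 -0.1656  0.6328  0.1612] -0.16632232 [0.6266 0.1597] [0.639  0.1627]
red 51 (array([0.6   , 0.1582]), array([0.626 , 0.1673]))
wrist knob_grip [282.6 221. ] 0.62 [0.6432 0.1577 0.163 ]
wrist hinge [ 74.1 170.4] 0.74 [ 0.6103 -0.0293  0.075 ]
top knob_grip [303.3 210.5] 0.37 [ 0.6043 -0.0203  0.163 ]
top flap_handle [294.3 260.3] 0.81 [0.4871 0.0002 0.122 ]
top flap_handle [299.8 159.8] 0.36 [ 0.7396 -0.0136  0.122 ]
top hinge [304.7 210.7] 0.86 [ 0.6165 -0.0277  0.075 ]
side knob_grip [256.  259.5] 0.67 [0.6453 0.1629 0.163 ]
side flap_handle [340.6 223.7] 0.48 [0.4796 0.0014 0.122 ]
side hinge [278.8 226. ] 0.96 [ 0.6196 -0.0224  0.075 ]
```

```bash
python3 -m pendant '[{"x":-0.5,"y":0,"z":0,"wx":0.12,"wy":0,"wz":0,"claw":-1},{"x":0,"y":0,"z":0,"wx":0.12,"wy":0,"wz":0,"claw":-1},{"x":0,"y":0,"z":0,"wx":0.12,"wy":0,"wz":0,"claw":-1},{"x":0,"y":0,"z":0,"wx":0.12,"wy":0,"wz":0,"claw":-1},{"x":0,"y":0,"z":0,"wx":0.12,"wy":0,"wz":0,"claw":-1},{"x":0,"y":0,"z":0,"wx":0.12,"wy":0,"wz":0,"claw":-1},{"x":0,"y":0,"z":0,"wx":0.12,"wy":0,"wz":0,"claw":-1},{"x":0,"y":0,"z":0,"wx":0.12,"wy":0,"wz":0,"claw":-1},{"x":0,"y":0,"z":0,"wx":0.12,"wy":0,"wz":0,"claw":-1},{"x":0,"y":0,"z":0,"wx":0.12,"wy":0,"wz":0,"claw":-1},{"x":0,"y":0,"z":0,"wx":0.12,"wy":0,"wz":0,"claw":-1},{"x":0,"y":0,"z":0,"wx":0.12,"wy":0,"wz":0,"claw":-1},{"x":0,"y":0,"z":0,"wx":0.12,"wy":0,"wz":0,"claw":-1},{"x":0,"y":0,"z":0,"wx":0.05,"wy":0,"wz":0,"claw":-1}]'
```

```text
clock: 10.02
tool_pos: [0.6362, 0.1598, 0.2418]
tool_rot: [[-0.005, 0.98, -0.198], [0.006, -0.198, -0.98], [-1.0, -0.006, -0.005]]
ft_force: [-0.6, -0.8, 0.0]
grip_width: 0.0855
```

```bash
python3 -m pendant '[{"x":0,"y":-2,"z":3.2,"wx":0,"wy":0,"wz":0,"claw":-1},{"x":0,"y":-2,"z":3.2,"wx":0,"wy":0,"wz":0,"claw":-1},{"x":0,"y":-2,"z":3.2,"wx":0,"wy":0,"wz":0,"claw":-1},{"x":0,"y":-2,"z":3.2,"wx":0,"wy":0,"wz":0,"claw":-1},{"x":0,"y":-2,"z":3.2,"wx":0,"wy":0,"wz":0,"claw":-1},{"x":0,"y":-2,"z":3.2,"wx":0,"wy":0,"wz":0,"claw":-1},{"x":0,"y":0,"z":0,"wx":-0.04,"wy":0,"wz":0,"claw":-1}]'; python3 - <<'E'
from h import *
np.set_printoptions(precision=4,suppress=True)
p=shot('wrist','w10'); s=status.observe(); print(s['tool_pos'],s['tool_rot'])
for nm,z in(('knob_grip',.163),('flap_handle',.122),('hinge',.075)):
    for x in nets.landmark_of(p,nm)[:2]: print(nm,np.round(x['position'],1),round(x['p'],2),onz(p,x['position'],z))
E
```

```text
clock: 10.6
tool_pos: [0.4732, -0.008, 0.236]
tool_rot: [[-0.009, 0.987, -0.16], [0.005, -0.16, -0.987], [-1.0, -0.009, -0.003]]
ft_force: [0.3, -0.2, 1.1]
grip_width: 0.0856
[ 0.4751 -0.0067  0.2361] [[-0.0075  0.9878 -0.1555]
 [ 0.0056 -0.1555 -0.9878]
 [-1.     -0.0083 -0.0044]]
flap_handle [294.1 193.9] 0.67 [ 0.4796 -0.0062  0.122 ]
hinge [444.5 178.3] 0.98 [ 0.6126 -0.0271  0.075 ]
```

View pics/w10.png

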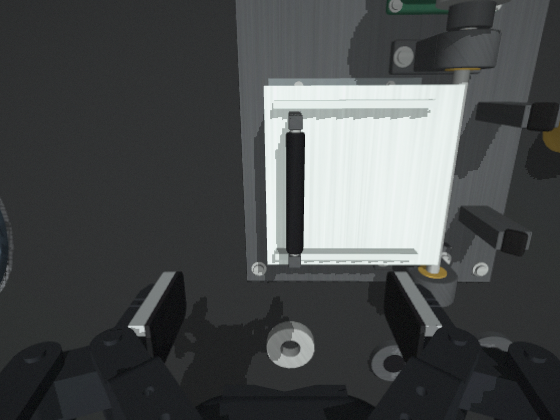

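```bash
python3 -m pendant '[{"x":1.5,"y":0.4,"z":0,"wx":0,"wy":0,"wz":0,"claw":-1},{"x":3,"y":0,"z":0,"wx":0,"wy":0,"wz":0,"claw":-1},{"x":3,"y":0,"z":0,"wx":0,"wy":0,"wz":0,"claw":-1},{"x":2,"y":0,"z":0,"wx":0,"wy":0,"wz":0,"claw":-1},{"x":0,"y":0,"z":0,"wx":0,"wy":0,"wz":0,"claw":-1}]'; python3 - <<'E'
from h import *
np.set_printoptions(precision=4,suppress=True)
p=shot('wrist','w11'); s=status.observe(); print(s['tool_pos'],s['tool_rot'])
for nm,z in(('knob_grip',.163),('flap_handle',.122),('hinge',.075)):
    for x in nets.landmark_of(p,nm)[:2]: print(nm,np.round(x['position'],1),round(x['p'],2),onz(p,x['position'],z))
E
```

```text
clock: 11.22
tool_pos: [0.4868, -0.0004, 0.1376]
tool_rot: [[-0.003, 0.987, -0.158], [0.007, -0.158, -0.987], [-1.0, -0.004, -0.006]]
ft_force: [0.3, -0.6, -1.6]
grip_width: 0.0854
[ 0.4873 -0.0003  0.1393] [[-0.002   0.9875 -0.1578]
 [ 0.0066 -0.1578 -0.9874]
 [-1.     -0.003  -0.0062]]
flap_handle [274.2 270.3] 0.93 [ 0.4799 -0.0075  0.122 ]
hinge [487.6 230.6] 0.77 [ 0.6123 -0.026   0.075 ]
```

View pics/w11.png

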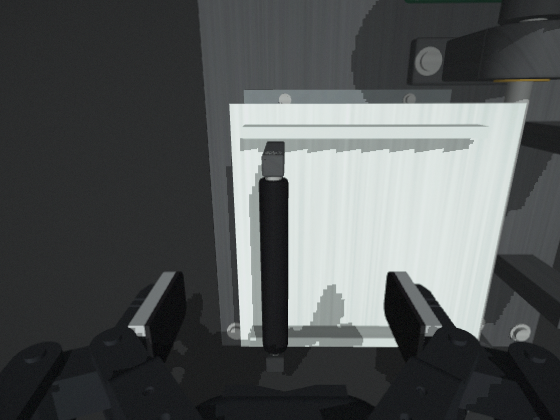

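```bash
python3 -m pendant '[{"x":1.8,"y":-0.6,"z":0.7,"wx":0,"wy":0,"wz":0,"claw":-1},{"x":1.7,"y":0,"z":0,"wx":0,"wy":0,"wz":0,"claw":-1},{"x":0.3,"y":0,"z":0,"wx":0,"wy":0,"wz":0,"claw":-1}]'; python3 - <<'E'
from h import *
np.set_printoptions(precision=4,suppress=True)
p=shot('wrist','w12'); s=status.observe(); print(s['tool_pos'],s['ft_force'])
E
```

```text
clock: 11.67
tool_pos: [0.4864, -0.0064, 0.1089]
tool_rot: [[0.013, 0.987, -0.158], [0.006, -0.158, -0.987], [-1.0, 0.011, -0.008]]
ft_force: [-0.6, 0.5, 0.1]
grip_width: 0.0856
[ 0.4866 -0.0064  0.1095] [ 0.1657 -0.1565  0.2339]
```

View pics/w12.png

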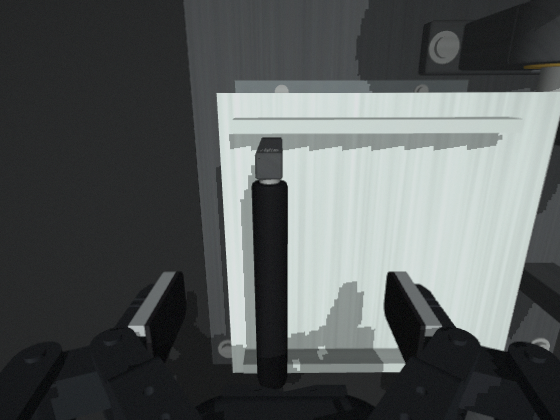

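```bash
python3 -m pendant '[{"x":0.4,"y":-0.6,"z":0.1,"wx":0,"wy":0,"wz":0,"claw":-1},{"x":0.2,"y":0,"z":0,"wx":0,"wy":0,"wz":0,"claw":-1},{"x":0.1,"y":0,"z":0,"wx":0,"wy":0,"wz":0,"claw":-0.5},{"x":0.1,"y":0,"z":0,"wx":0,"wy":0,"wz":0,"claw":0}]' 30; python3 - <<'E'
from h import *
np.set_printoptions(precision=4,suppress=True)
p=shot('wrist','w13'); s=status.observe(); print(s['tool_pos'],s['ft_force'])
E
```

```text
clock: 12.05
tool_pos: [0.4824, -0.0062, 0.105]
tool_rot: [[0.018, 0.987, -0.158], [0.006, -0.158, -0.987], [-1.0, 0.017, -0.009]]
ft_force: [0.2, -0.1, -0.4]
grip_width: 0.0639
[ 0.4825 -0.0062  0.1049] [ 0.6929 -0.0652 -0.3423]
```

View pics/w13.png

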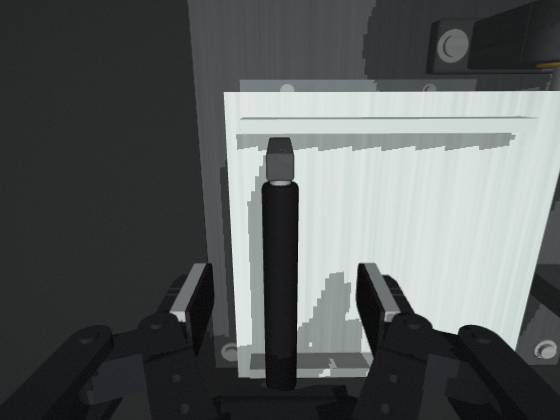

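Handle nearly central (col 281 vs 285). Closing.

```bash
python3 -m pendant '[{"x":0.05,"y":-0.15,"z":0,"wx":0,"wy":0,"wz":-0.01,"claw":1},{"x":0.05,"y":0,"z":0,"wx":0,"wy":0,"wz":0,"claw":1},{"x":0.05,"y":0,"z":0,"wx":0,"wy":0,"wz":0,"claw":1},{"x":0.05,"y":0,"z":0,"wx":0,"wy":0,"wz":0,"claw":1},{"x":0,"y":0,"z":0,"wx":0,"wy":0,"wz":0,"claw":1},{"x":0,"y":0,"z":0,"wx":0,"wy":0,"wz":0,"claw":1}]' 40; python3 - <<'E'
from h import *
np.set_printoptions(precision=4,suppress=True)
p=shot('wrist','w14'); s=status.observe(); print(s['tool_pos'],s['ft_force'])
p=shot('side','side2')
E
```

```text
clock: 12.6
tool_pos: [0.4805, -0.0057, 0.1036]
tool_rot: [[0.006, 0.988, -0.157], [0.008, -0.157, -0.987], [-1.0, 0.005, -0.009]]
ft_force: [0.5, -1.2, -1.7]
grip_width: 0.0126
[ 0.4805 -0.0057  0.1036] [-0.5592 -0.5279  1.1265]
```

View pics/w14.png

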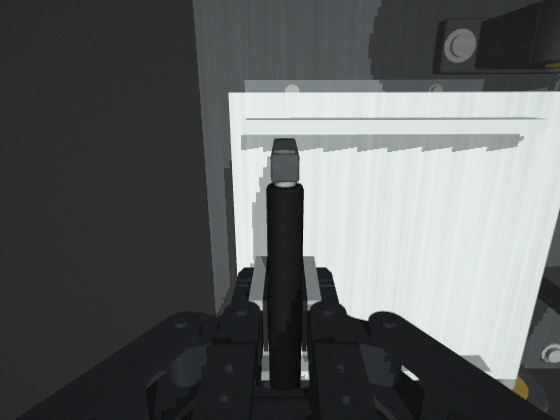

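View pics/side2.png

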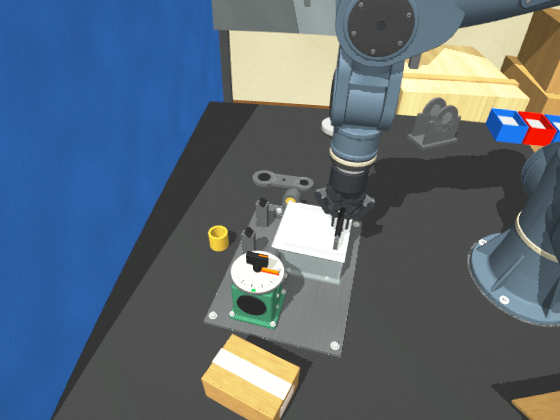

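```bash
python3 -m pendant '[{"x":-0.65,"y":0.26,"z":0,"wx":0,"wy":0,"wz":0,"claw":1},{"x":-0.65,"y":0.28,"z":0,"wx":0,"wy":0,"wz":0,"claw":1},{"x":-0.65,"y":0.31,"z":0,"wx":0,"wy":0,"wz":0,"claw":1},{"x":-0.63,"y":0.35,"z":0,"wx":0,"wy":0,"wz":0,"claw":1}]' 40
```

```text
clock: 13.03
tool_pos: [0.4926, -0.0076, 0.1302]
tool_rot: [[0.004, 0.988, -0.157], [0.009, -0.157, -0.988], [-1.0, 0.003, -0.01]]
ft_force: [4.6, 0.7, -6.8]
grip_width: 0.0123
```

```bash
cat >> h.py <<'E'
def ang():
    # flap angle from the grasp point, zero from gripped shut pose
    s=status.observe();R=s['tool_rot']
    g=s['tool_pos']-0.019*R[:,0]
    g0=np.array([.4805,-.0057,.1036])-.019*np.array([.006,.008,-1.])
    ux=np.array([np.cos(.158),-np.sin(.158)])
    X=(g-g0)[:2]@ux-.135; Z=g[2]-g0[2]+.047
    a=np.arctan2(.047,-(-.135)) # placeholder
    ang=np.pi-np.arctan2(Z,X); a0=np.pi-np.arctan2(.047,-.135)
    lat=(g-g0)[:2]@np.array([-ux[1],ux[0]])
    return ang-a0, np.hypot(X,Z), lat, X,Z, s
if __name__=='__main__':
    np.set_printoptions(precision=4,suppress=True)
    a,r,l,X,Z,s=ang();print('a %.3f r %.4f (0.1429) lat %.4f X %.4f Z %.4f'%(a,r,l,X,Z),s['ft_force'],s['wrist_torque'],s['grip_width'],s['clock'])
    print(s['tool_rot'],s['joints'])
E
python3 h.py
```

```text
a 0.205 r 0.1431 (0.1429) lat -0.0000 X -0.1227 Z 0.0736 [ 4.5721  0.6852 -6.8253] [ 0.1078 -0.9217 -0.0224] 0.012343256645617855 13.0333
[[ 0.0044  0.9876 -0.1572]
 [ 0.009  -0.1572 -0.9875]
 [-0.9999  0.0029 -0.0096]] [-0.0213  0.237  -0.2636  1.066   0.0091  1.7073]
```

```bash
python3 -m pendant '[{"x":-0.61,"y":0.38,"z":0,"wx":0,"wy":0,"wz":0,"claw":1},{"x":-0.59,"y":0.41,"z":0,"wx":0,"wy":0,"wz":0,"claw":1},{"x":-0.565,"y":0.44,"z":0,"wx":0,"wy":0,"wz":0,"claw":1},{"x":-0.54,"y":0.465,"z":0,"wx":0,"wy":0,"wz":0,"claw":1},{"x":-0.52,"y":0.49,"z":0,"wx":0,"wy":0,"wz":0,"claw":1},{"x":-0.49,"y":0.52,"z":0,"wx":0,"wy":0,"wz":0,"claw":1},{"x":-0.47,"y":0.54,"z":0,"wx":0,"wy":0,"wz":0,"claw":1},{"x":-0.44,"y":0.565,"z":0,"wx":0,"wy":0,"wz":0,"claw":1}]' 40 >/dev/null; python3 h.py
```

```text
a 0.663 r 0.1433 (0.1429) lat -0.0000 X -0.0776 Z 0.1204 [ 10.5152   1.1696 -22.152 ] [ 0.1005 -2.0068 -0.0687] 0.012451089473996063 13.7
[[ 0.0092  0.9875 -0.1571]
 [ 0.0091 -0.1572 -0.9875]
 [-0.9999  0.0076 -0.0104]] [-0.0329  0.2968 -0.0622  1.203   0.0094  1.6958]
```

```bash
python3 -m pendant '[{"x":-0.31,"y":0.6,"z":0,"wx":0,"wy":0,"wz":0,"claw":1},{"x":-0.29,"y":0.62,"z":0,"wx":0,"wy":0,"wz":0,"claw":1},{"x":-0.27,"y":0.63,"z":0,"wx":0,"wy":0,"wz":0,"claw":1},{"x":-0.24,"y":0.64,"z":0,"wx":0,"wy":0,"wz":0,"claw":1},{"x":-0.2,"y":0.6,"z":0,"wx":0,"wy":0,"wz":0,"claw":1}]' 40 >/dev/null; python3 h.py;python3 - <<'E'
from h import *
shot('side','side3');shot('wrist','w15')
E
```

```text
a 0.909 r 0.1431 (0.1429) lat -0.0000 X -0.0459 Z 0.1355 [ 0.2868  2.0054 -8.13  ] [ 0.3065 -0.1161 -0.0049] 0.012583278268777177 14.1167
[[ 0.0046  0.9876 -0.1569]
 [ 0.0103 -0.1569 -0.9876]
 [-0.9999  0.0029 -0.0109]] [-0.0405  0.3608  0.0658  1.2716  0.0104  1.6879]
```

View pics/side3.png

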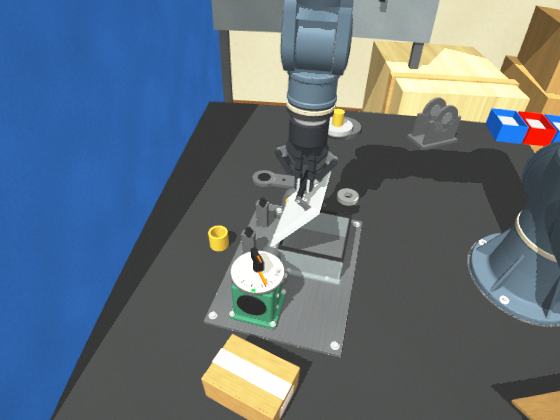

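View pics/w15.png

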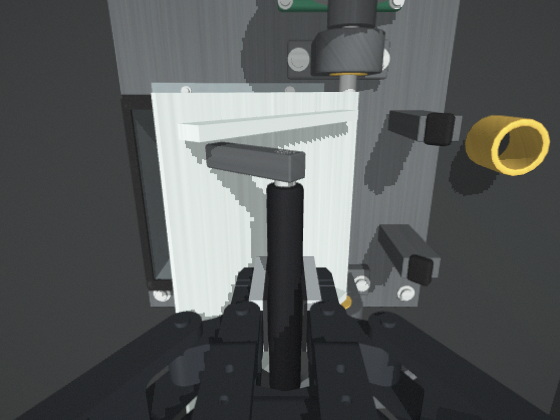

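```bash
python3 -m pendant '[{"x":-0.15,"y":0.55,"z":0,"wx":0,"wy":0,"wz":0,"claw":1},{"x":-0.14,"y":0.55,"z":0,"wx":0,"wy":0,"wz":0,"claw":1},{"x":-0.12,"y":0.56,"z":0,"wx":0,"wy":0,"wz":0,"claw":1},{"x":-0.09,"y":0.56,"z":0,"wx":0,"wy":0,"wz":0,"claw":1},{"x":-0.07,"y":0.5,"z":0,"wx":0,"wy":0,"wz":0,"claw":1},{"x":-0.05,"y":0.4,"z":0,"wx":0,"wy":0,"wz":0,"claw":1}]' 40 >/dev/null; python3 h.py
```

```text
a 1.146 r 0.1430 (0.1429) lat -0.0000 X -0.0128 Z 0.1425 [-0.3859  2.2144 -7.5795] [ 0.4075  0.1314 -0.0323] 0.012796997827279836 14.7167
[[ 0.0038  0.9876 -0.1568]
 [ 0.0105 -0.1568 -0.9876]
 [-0.9999  0.0021 -0.011 ]] [-0.047   0.4304  0.1858  1.323   0.0107  1.6812]
```

```bash
python3 -m pendant '[{"x":-0.02,"y":0.4,"z":0,"wx":0,"wy":0,"wz":0,"claw":1},{"x":0,"y":0.4,"z":0,"wx":0,"wy":0,"wz":0,"claw":1},{"x":0,"y":0.4,"z":0,"wx":0,"wy":0,"wz":0,"claw":1},{"x":0,"y":0.4,"z":0,"wx":0,"wy":0,"wz":0,"claw":1},{"x":0.02,"y":0.3,"z":0,"wx":0,"wy":0,"wz":0,"claw":1},{"x":0.02,"y":0.2,"z":0,"wx":0,"wy":0,"wz":0,"claw":1}]' 40 >/dev/null; python3 h.py; python3 - <<'E'
from h import *
p=shot('side');c=p['color'][190:330,190:370]; cv2.imwrite('pics/side4.png',cv2.resize(c[:,:,::-1],None,fx=4,fy=4,interpolation=cv2.INTER_CUBIC))
p=shot('top');c=p['color'][150:290,180:360]; cv2.imwrite('pics/top4.png',cv2.resize(c[:,:,::-1],None,fx=4,fy=4,interpolation=cv2.INTER_CUBIC))
E
```

```text
a 1.314 r 0.1430 (0.1429) lat -0.0000 X 0.0112 Z 0.1426 [-0.6989  1.7855 -2.2753] [0.2482 0.1286 0.0043] 0.012758235394046922 15.2167
[[ 0.0045  0.9876 -0.1569]
 [ 0.0105 -0.1569 -0.9876]
 [-0.9999  0.0028 -0.0111]] [-0.0513  0.4827  0.2666  1.3507  0.0107  1.6771]
```

View pics/side4.png

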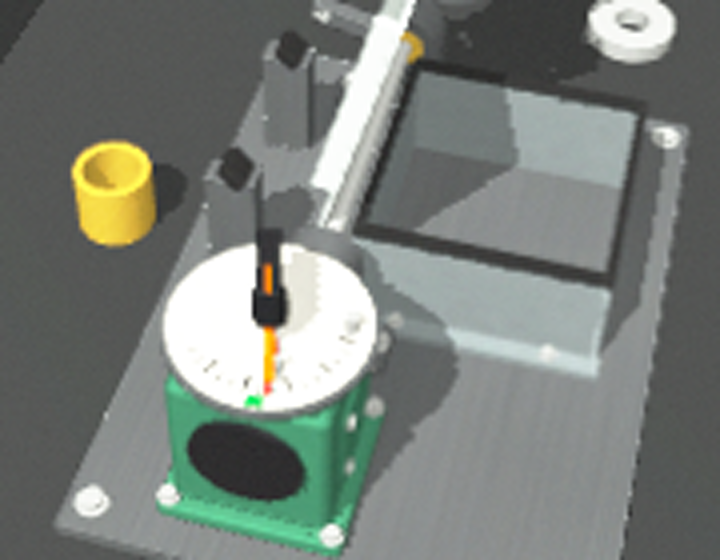

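View pics/top4.png

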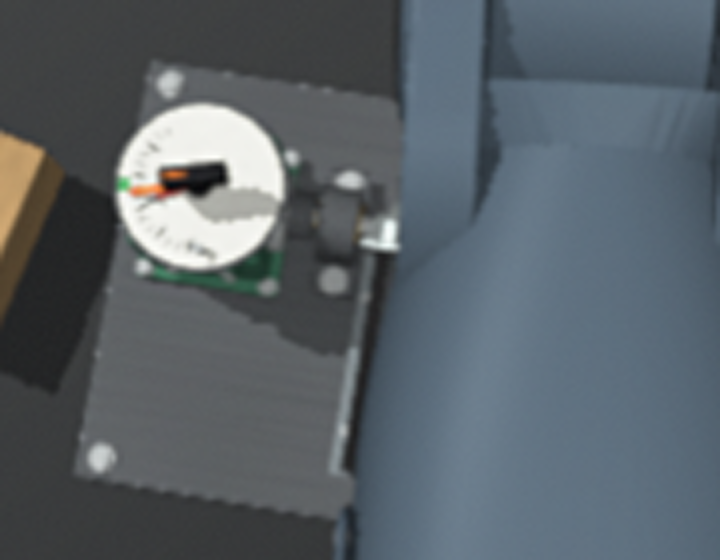

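```bash
python3 -m pendant '[{"x":0.02,"y":0.3,"z":0,"wx":0,"wy":0,"wz":0,"claw":1},{"x":0.04,"y":0.3,"z":0,"wx":0,"wy":0,"wz":0,"claw":1},{"x":0.04,"y":0.3,"z":0,"wx":0,"wy":0,"wz":0,"claw":1},{"x":0.04,"y":0.2,"z":0,"wx":0,"wy":0,"wz":0,"claw":1},{"x":0.02,"y":0.1,"z":0,"wx":0,"wy":0,"wz":0,"claw":1},{"x":0,"y":0,"z":0,"wx":0,"wy":0,"wz":0,"claw":1}]' 40 >/dev/null; python3 h.py
```

```text
a 1.405 r 0.1430 (0.1429) lat -0.0000 X 0.0241 Z 0.1409 [-0.1558  1.0753 -2.7017] [0.3165 0.0744 0.0016] 0.012417952424979893 15.8167
[[ 0.0046  0.9876 -0.1569]
 [ 0.0104 -0.1569 -0.9876]
 [-0.9999  0.0029 -0.011 ]] [-0.0534  0.5122  0.3092  1.3638  0.0106  1.675 ]
```

Slightly further, then check by the dial.

```bash
python3 -m pendant '[{"x":0.02,"y":0.15,"z":0,"wx":0,"wy":0,"wz":0,"claw":1},{"x":0.02,"y":0.1,"z":0,"wx":0,"wy":0,"wz":0,"claw":1},{"x":0,"y":0,"z":0,"wx":0,"wy":0,"wz":0,"claw":1},{"x":0,"y":0,"z":0,"wx":0,"wy":0,"wz":0,"claw":1},{"x":0,"y":0,"z":0,"wx":0,"wy":0,"wz":0,"claw":1},{"x":0,"y":0,"z":0,"wx":0,"wy":0,"wz":0,"claw":1}]' 40 >/dev/null; python3 h.py|head -1; python3 - <<'E'
from h import *
p=shot('side');c=p['color'][190:330,190:370]; cv2.imwrite('pics/side5.png',cv2.resize(c[:,:,::-1],None,fx=4,fy=4,interpolation=cv2.INTER_CUBIC))
q=c.astype(int)
def f(m): 
    v,u=np.nonzero(m); k=v>70; return np.c_[u[k]+190,v[k]+190]
C=np.array([.6435,.1615])
for nm,m,z in (('orange',(q[...,0]>180)&(q[...,1]>80)&(q[...,1]<180)&(q[...,2]<90),.139),('red',(q[...,0]>150)&(q[...,1]<70)&(q[...,2]<80),.135),('green',(q[...,1]>q[...,0]+90)&(q[...,1]>150),.130)):
    w=np.array([onz(p,x,z)[:2] for x in f(m)]); w=w[np.linalg.norm(w-C,axis=1)<.06] if len(w) else w
    if len(w):
        a=(np.pi-.158)-np.arctan2(w[:,1]-C[1],w[:,0]-C[0]); r=np.linalg.norm(w-C,axis=1)
        print(nm,len(w),np.round(np.median(a[r>.02]),3) if (r>.02).any() else '',r.max())
p=shot('top');c=p['color'][150:290,180:360]; cv2.imwrite('pics/top5.png',cv2.resize(c[:,:,::-1],None,fx=4,fy=4,interpolation=cv2.INTER_CUBIC))
E
python3 h.py|head -1
```

```text
a 1.424 r 0.1430 (0.1429) lat -0.0000 X 0.0267 Z 0.1405 [-0.639   0.7052 -3.5447] [0.344  0.0142 0.0067] 0.012765661468596723 16.3167
orange 15 1.389 0.04485958146963331
green 20 1.485 0.059982282443297945
a 1.424 r 0.1430 (0.1429) lat -0.0000 X 0.0267 Z 0.1405 [-0.1735  3.2079 -2.6711] [0.2423 0.0947 0.0095] 0.012463555386734987 16.4167
```

View pics/side5.png

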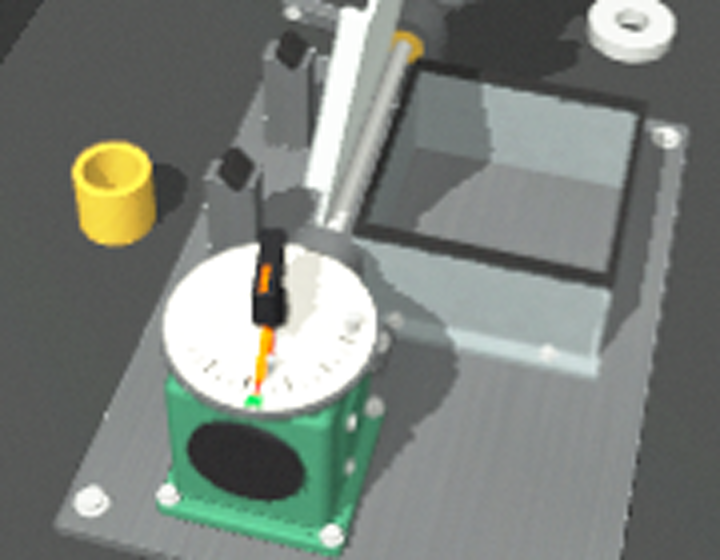

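View pics/top5.png

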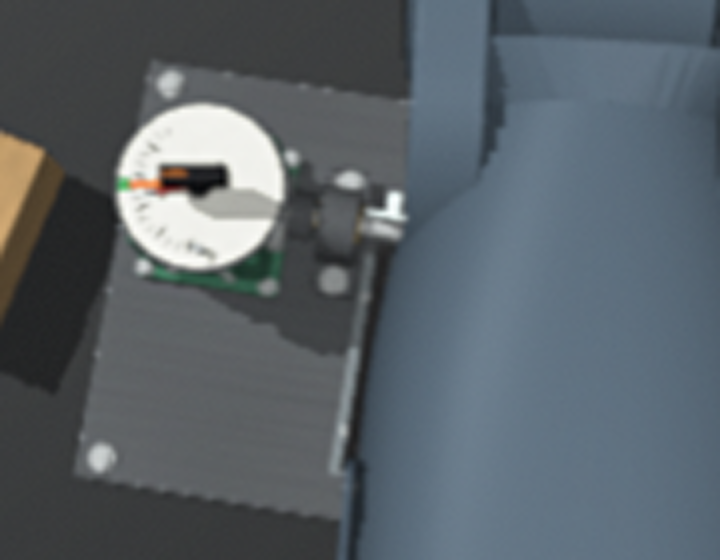

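```bash
python3 - <<'E'
from bench import ticket
print(ticket.hand_in())
E
```

```text
the job is handed in; nothing more can be done
None
```

The flap is held at its balance point with the handle still gripped, and I handed the job in at about 16.5 s of the 69 s allowed. Handing in gave no verdict.

- **Peak hand reset:** With the flap still shut, I turned the peak hand back by its knob until the wrist torque rose at the zero stop. The wrist image then put the hand within about 0.02 rad of zero.
- **Flap raised:** I gripped the bar handle and took the flap up its arc slowly. At the last check it was at 1.424 rad, worked out from the grasp position. That reading did not change between two checks 0.1 s apart. The grip was set to 40 N with the fingers 12.5 mm apart on the sleeve.
- **Dial check:** In the last side and top pictures the peak hand and pointer end at the green band.
- **Disagreements:** A rough colour measurement from the side camera read the peak hand at 1.39 rad and the green mark at 1.485 rad. I put this down to coarse pixels. It did not pick out the red pointer, so I judged the pointer by eye only.
- **Loose parts:** I saw no sign of any of them being touched. I did not measure their positions again at the end.

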